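# Load the drilling jig under its sprung hold-down

### The arm

A 6-joint arm with a two-finger parallel gripper is mounted at the origin on a cart in front of the work surface, level with it; the furniture and walls round the work are solid. World frame = base frame: x ahead of the robot, y to its left, z up, the work surface at z = 0. Lengths are in mm, angles in rad, forces in N, time in s.
With the tool pointing down it reaches from about 350 to 975 mm from the base axis. Payload 7.1 kg.
Tool frame: the origin (TCP) lies on the centre line of the jaws, within the pads' length; the fingertips stand 22 mm ahead of it and the grasp point (between the pads) lies 3 mm ahead of it (tips_ahead is the distance from the TCP to the fingertips, in mm); z points along the fingers, y is the line along which they close (so a half turn about z gives the same grasp; the last joint's range is limited). The gripper opens to 88 mm and grips with 3 to 60 N. Pads are 20 mm wide; open, the fingers measure 115 mm over their backs; the gripper's body (75 mm by 178 mm) begins 61 mm behind the grasp point.
Start: joints at [-1.369, 0.423, 1.63, -0, 1.089, -0.019], TCP at [136.901, -609.806, 244.675] pointing down, gripper open.
Joint ranges: [-3, 3], [-0.9, 2.11], [0.09, 2.58], [-1.31, 4.45], [0.11, 2.69], [-2.54, 2.54]. Speed limits (rad/s): [2.39, 2.39, 3.01, 3.14, 3.14, 3.14].

### API

Orientations are given as a rotation vector (axis times angle).
In Python, from plant import * gives the robot as it stands. Calls block until the motion is done:
- reach(position, orientation): joint-space move of the TCP to a pose.
- movel(position, rotation=None, velocity=150, force_limit=None): straight line of the TCP; rotation=None keeps the orientation; velocity is the mean speed in mm/s. With force_limit (N) it stops when the force on the tool has changed by that much, and returns True; else False.
- movej(angles): joint-space move.
- gripper_open() and close_gripper(strength=None): open the fingers fully, or close them until they stop; strength is the grip in N (None keeps the last).
- dwell(seconds).
- inverse_kinematics(position, orientation): joint angles nearest the present ones, or None.
- state(): the state.
- read_camera(name): name is "scene" or "top"; returns a dict with "img" (420x560x3 uint8, red, green, blue), "range_z" (420x560 float32, mm along the optical axis (not along the pixel's ray), 0 where there is no reading), "fx", "fy", "cx", "cy" (pixels), "dist" ([k1, k2, p1, p2, k3] as OpenCV has them; the pictures are not rectified), "eye" and "rotation" of the camera in the world. Camera axes: x right, y down, z forward; pixel columns grow to the right and rows downward; lengths in mm; the calibration is good to about 2 mm. A picture is of the moment at which its call begins.
A pose or a line that the arm cannot do raises PlanningError and nothing moves.
- close_job(): hands the job in; it is judged then, once.
The state is a dict: "time_s": time; "qpos": joint angles; "joint_vel": joint speeds; "joint_torque": joint torques, N m; "ee_pos": TCP position; "eef_rot": TCP orientation; "force": force on the tool from outside, world axes, zero at the start; "ft_torque": the same for the moment, N m; "grip_width": finger opening in mm; "gripper_force": force on a finger pad.
Only numpy, scipy, OpenCV 4.12 (cv2) and the standard library are available. Lean on these libraries where they do the work, as an engineer would, in place of code of your own. Each camera call takes 0.05 s, during which the arm holds its last target. There are 200 camera calls.

### The job

Load the short wooden test piece into the drilling jig: press the treadle down with one fingertip to hold the sprung flap open, and meanwhile push the piece along its lane with the other fingertip, under the flap and fully home against the end stop. Then let go of the treadle so that the flap closes flat on the piece. Only push the piece, do not lift it, and leave the other things on the bench where they are.

Things in the scene. Friction and masses are not known exactly. Their poses are not given: they have to be found in the camera images.
- jig: Fixed drilling jig, grey base plate. Origin: bench level, on the lane's centre line. +y (about world +y): way the piece is pushed; +x away from robot; z up. Plate top (lane deck) z 6 mm, x -75 to 30, y -105 to 100. Lane along y, 49 mm wide about x = 0, between low fences (tops z 12). Nothing is higher than 46 mm but the open flap (outer edge to 75). A gap of 45-50 mm between fingers spans lane and treadle.
- end_stop (a point): Middle of the face of the dark steel end stop across the far end of the lane (jig x 0, y 86, z 15 mm; top at z 24). The piece's leading end must touch this face. Fixed equipment round the jig (world, m): two tall presses to its left (y over 0.17, up to 0.63 high), a frame to its right (x over 0.5, y under -0.17, 0.27 high), an open bin behind it (x over 0.55, 0.11 high).
- hinge (a point): A point on the hinge line: steel tube, 12 mm diameter, along jig y at x -38, z 36 mm, in dark bearing pillars 19 mm wide, tops at z 46 mm, at y -98, 41 and 90. It stands between lane and treadle and carries the flap over the lane on one side and the treadle on the robot's side, as one rigid rocker.
- flap (a point): Centre of the flap's underside. Aluminium plate 66 (x) by 32 (y) by 6 mm over the lane at jig y 50 to 82, x -36 to 30. At rest it blocks the lane: underside z 25 mm at the lane's near side, 16 at its far side (the piece's top is at 28). Fingers in the lane must stop before jig y 50.
- treadle (a point): Middle of the treadle's top face: steel plate 120 mm long (jig y -93 to 27), 28 wide. At rest it slopes up away from the tube: jig x -54 to -78, top z 22 (inner) to 36 mm (outer). At 0.55 rad it is level: top z 16, x -44 to -72. Pressed anywhere along its length it opens the flap equally; a fingertip near x -58 may slide along it while it stays down.
- hold_down (a joint): Turn of the sprung rocker (flap and treadle), rad; grows as the treadle goes down. 0: at rest, lane blocked. 0.20: flap flat on the piece. Above 0.32 the piece passes under it; 0.55: well open, treadle level at z 16 mm; hard stop 0.72. A spring closes it: about 2 N at the treadle to start, 5 N at 0.55.
- test_piece: Short wooden offcut 45 (x) by 85 (y) by 22 mm high, 0.12 kg, origin at the centre of its underside. It lies loose in the lane, long side along it, its leading end 9 to 39 mm short of the flap. Fully home, its origin is at jig y 43.5 mm and its rear end, at jig y 1 mm, sticks out in front of the flap.
- brass_fitting: Bystander: turned brass fitting standing on end, 16x18x34 mm
- turned_a: Bystander: small turned part, 22 mm across, 20 high
- turned_b: Bystander: small turned part, 22 mm across, 20 high
- long_offcut: Bystander: long wooden offcut, 50x200x30 mm (not the test piece)
- earbuds: Bystander: black earbud case, 44x62x24 mm
- tape: Bystander: tape roll lying flat, 73 mm across, 19 high
- carton: Bystander: small white carton, 50x82x34 mm
- bottle_w: Bystander: water bottle, 64 mm across, 223 high

How it is judged:
By the outcome, as a careful person would: the job done as asked, in the order asked, and still so for the second after the job is handed in, with the robot touching nothing.
It also fails if it takes over 43 s, if anything falls off the work surface, if the arm or the gripper's body presses on something with over 40 N, if the wrist force passes 120 N, or if a joint passes its speed limit or range.

## Working session

There is one attempt and no reset: what is moved stays moved. The work goes in short steps, each a Python script; the robot and the scene stay as the last script left them, time stands still between calls to the robot, and variables do not carry over. Pictures are saved under pics/ and viewed, at most 10 in all, crops included, and the job is handed in when it is done.

```bash
ls; mkdir -p pics; python3 - <<'E'
from plant import *
import cv2,numpy as np,pickle
for n in("top","scene"):
    c=read_camera(n); pickle.dump(c,open(n+'.pkl','wb')); cv2.imwrite(f'pics/{n}0.png',c['img'][:,:,::-1])
    print(n,c['eye'],np.array(c['rotation']).round(3).tolist(),c['fx'],c['cx'],c['cy'],c['dist'])
s=state();print(s['time_s'],s['ee_pos'],s['eef_rot'],s['grip_width'],s['force'])
E
```

```text
pics
top [ 296.16951303  -45.38843929 1531.11269722] [-2.159, 2.124, -0.164] 463.06035352369395 277.88878401230096 206.25270273769732 [0.03619062 0.         0.         0.         0.        ]
scene [-105.48543802 1008.8658097  1087.73996048] [-0.699, 2.552, -1.213] 519.9596137235001 290.877652414334 215.3703944758916 [-0.00505369  0.          0.          0.          0.        ]
0.1 [ 136.80240461 -609.35366702  243.98129108] [-3.12110016e+00 -3.45919074e-01  1.67673191e-04] 87.83799859700409 [-0.63189778  1.02040802 -0.09790548]
```

View pics/top0.png

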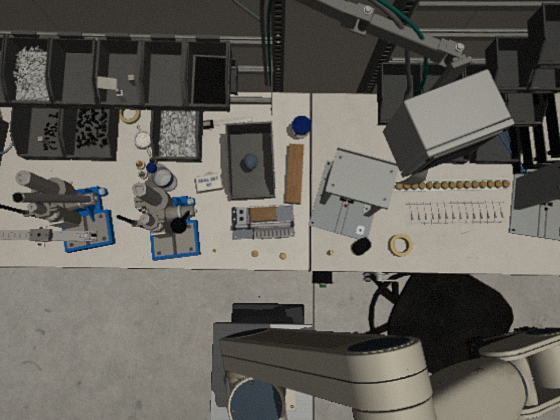

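View pics/scene0.png

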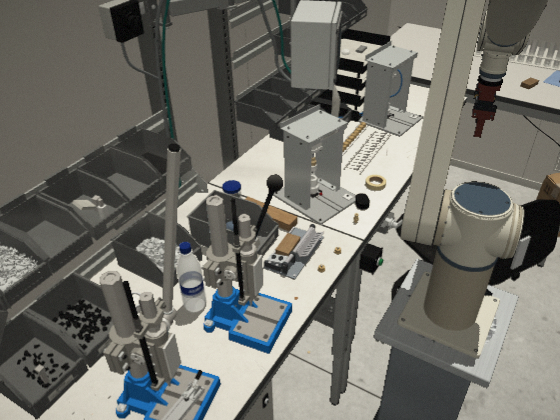

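The jig sits at about (262,222) in the top view and (293,245) in the scene view, with the piece at about (263,214). I'll enlarge both.

```bash
cat > h.py <<'E'
import numpy as np,cv2,pickle
from scipy.spatial.transform import Rotation as R
def cam(c):
    K=np.array([[c['fx'],0,c['cx']],[0,c['fy'],c['cy']],[0,0,1.]]); return K,np.array(c['dist'],float),R.from_rotvec(c['rotation']) if np.size(c['rotation'])==3 else R.from_matrix(c['rotation'])
def at_z(c,uv,z):
    K,d,r=cam(c); p=cv2.undistortPoints(np.array(uv,float).reshape(-1,1,2),K,d)[:,0]
    v=r.apply(np.c_[p,np.ones(len(p))]); e=np.array(c['eye']); return e+v*((z-e[2])/v[:,2])[:,None]
def cloud(c,u0,u1,v0,v1):
    K,d,r=cam(c); V,U=np.mgrid[v0:v1,u0:u1]; p=cv2.undistortPoints(np.c_[U.ravel(),V.ravel()].astype(float).reshape(-1,1,2),K,d)[:,0]
    return (np.array(c['eye'])+r.apply(np.c_[p,np.ones(len(p))]*c['range_z'][v0:v1,u0:u1].ravel()[:,None])).reshape(v1-v0,u1-u0,3)
def proj(c,P):
    K,d,r=cam(c); q=r.inv().apply(np.array(P,float)-c['eye']); return cv2.projectPoints(q.reshape(-1,1,3),np.zeros(3),np.zeros(3),K,d)[0][:,0]
E
python3 - <<'E'
from h import *
t=pickle.load(open('top.pkl','rb'));s=pickle.load(open('scene.pkl','rb'))
a=cv2.resize(t['img'][195:250,220:305],None,fx=9,fy=9,interpolation=cv2.INTER_CUBIC)
b=cv2.resize(s['img'][210:285,255:335],None,fx=8,fy=8,interpolation=cv2.INTER_CUBIC)
cv2.imwrite('pics/tc.png',a[:,:,::-1]);cv2.imwrite('pics/sc.png',b[:,:,::-1])
E
```

```text
(no output)
```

View pics/tc.png

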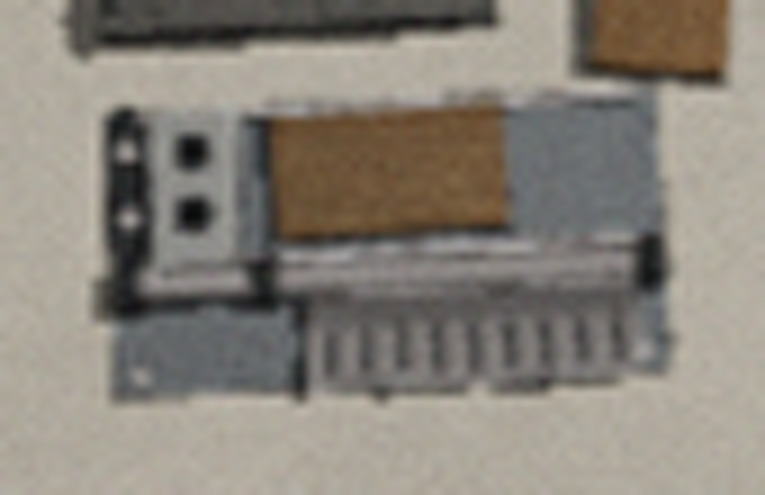

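View pics/sc.png

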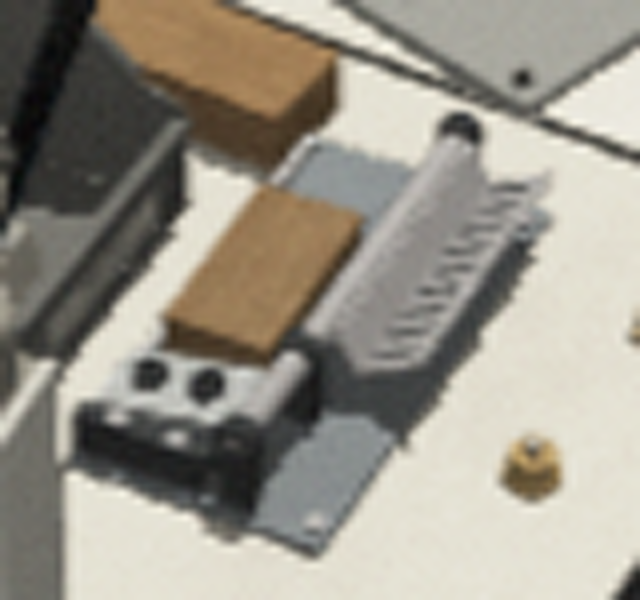

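The top crop shows the plate corners at about (113,400), (665,372) and (655,92), and the piece's top corners at (272,120), (503,107), (510,225) and (280,238). The scene crop agrees. Next I'll fit the jig pose.

```bash
cat > fit.py <<'E'
from h import *
from scipy.optimize import least_squares
t=pickle.load(open('top.pkl','rb'));s=pickle.load(open('scene.pkl','rb'))
tu=lambda p:np.array([220,195])+(np.array(p,float)+.5)/9-.5
su=lambda p:np.array([255,210])+(np.array(p,float)+.5)/8-.5
J=np.array([[-75,100,6],[-75,-105,6],[30,-105,6]],float)
T=tu([[113,400],[665,372],[655,92]]);S=su([[320,553],[548,228],[318,143]])
def tr(p,J): 
    c,n=np.cos(p[2]),np.sin(p[2]); return np.c_[J[:,0]*c-J[:,1]*n+p[0],J[:,0]*n+J[:,1]*c+p[1],J[:,2]]
x0=[430,10,0]
for nm,f in(('top',lambda p:(proj(t,tr(p,J))-T).ravel()),('scene',lambda p:(proj(s,tr(p,J))-S).ravel()),('both',lambda p:np.r_[(proj(t,tr(p,J))-T).ravel(),(proj(s,tr(p,J))-S).ravel()])):
    r=least_squares(f,x0);print(nm,r.x.round(3),r.fun.round(2))
p=r.x;np.save('jig.npy',p)
def inv(P):
    c,n=np.cos(p[2]),np.sin(p[2]);d=P[:,:2]-p[:2];return np.c_[d[:,0]*c+d[:,1]*n,-d[:,0]*n+d[:,1]*c,P[:,2]]
print('piece top',inv(at_z(t,tu([[272,120],[503,107],[510,225],[280,238]]),28)).round(1).tolist())
print('piece scene',inv(at_z(s,su([[360,218],[268,187],[165,318],[270,357]]),28)).round(1).tolist())
print('scene pillar -98, flap holes',inv(at_z(s,su([[462,130]]),46)).round(1).tolist())
print('top pillars',inv(at_z(t,tu([[650,262],[262,283],[122,295]]),42)).round(1).tolist())
for c,(u0,u1,v0,v1) in((t,(215,310,190,255)),(s,(250,340,205,290))):
    P=cloud(c,u0,u1,v0,v1).reshape(-1,3);P=P[np.isfinite(P).all(1)]
    Q=inv(P);top=Q[(Q[:,2]>23)&(Q[:,2]<33)&(abs(Q[:,0])<22)&(Q[:,1]<48)&(Q[:,1]>-100)];print('cloud piece',len(top),top.min(0).round(1),top.max(0).round(1),np.median(top,0).round(1))
E
python3 fit.py
```

```text
top [5.01577e+02 1.29200e+01 6.30000e-02] [-0.35 -0.03  0.44  0.16 -0.09 -0.13]
scene [5.0092e+02 1.6600e+01 6.1000e-02] [-0.34  0.79  0.74 -0.89 -0.37 -0.12]
both [5.01559e+02 1.43070e+01 6.20000e-02] [-0.8  -0.07 -0.    0.19 -0.5  -0.1  -0.1   0.21  0.89 -1.39 -0.2  -0.59]
piece top [[22.2, 34.3, 28.0], [23.2, -50.1, 28.0], [-20.3, -50.7, 28.0], [-21.2, 33.0, 28.0]]
piece scene [[-18.0, -47.3, 28.0], [21.9, -47.4, 28.0], [21.9, 36.2, 28.0], [-22.8, 37.2, 28.0]]
scene pillar -98, flap holes [[-39.3, -93.0, 46.0]]
top pillars [[-37.7, -100.3, 42.0], [-38.9, 39.3, 42.0], [-40.9, 89.6, 42.0]]
cloud piece 294 [-21.9 -48.5  23.1] [21.7 35.4 32.8] [ 0.2 -6.6 27.3]
cloud piece 262 [-20.  -51.5  23.1] [21.9 38.2 32.6] [ 0.2 -0.7 27.7]
```

```bash
cat >> fit.py <<'E'
print('---bin')
for c in (t,s):
    P=cloud(c,0,560,0,420).reshape(-1,3);P=P[np.isfinite(P).all(1)]
    for lo,hi in((40,80),(80,98),(98,125),(125,250)):
        Q=P[(P[:,2]>lo)&(P[:,2]<hi)&(P[:,0]>380)&(P[:,0]<720)&(P[:,1]>-160)&(P[:,1]<168)]
        if len(Q): 
            J2=inv(Q);print(lo,hi,len(Q),'world min',Q.min(0).round(),'max',Q.max(0).round(),'x pct2',np.percentile(Q[:,0],[1,5,20]).round(), 'jig x<75:',J2[J2[:,0]<75].round().tolist()[:6])
E
python3 fit.py | sed -n '/---/,$p'
```

```text
---bin
40 80 532 world min [422. -92.  40.] max [715. 166.  79.] x pct2 [431. 458. 468.] jig x<75: [[73.0, 95.0, 57.0], [69.0, 94.0, 61.0], [62.0, -47.0, 62.0], [65.0, 95.0, 61.0], [59.0, -47.0, 59.0], [63.0, 95.0, 55.0]]
80 98 45 world min [592. -29.  80.] max [716. 123.  98.] x pct2 [592. 595. 604.] jig x<75: []
98 125 106 world min [605. -25.  99.] max [720. 126. 116.] x pct2 [614. 624. 645.] jig x<75: []
40 80 650 world min [430. -95.  40.] max [720. 130.  80.] x pct2 [455. 460. 553.] jig x<75: [[74.0, -46.0, 57.0], [68.0, -43.0, 62.0], [70.0, -40.0, 60.0], [71.0, -48.0, 53.0], [66.0, -45.0, 57.0], [73.0, -44.0, 51.0]]
80 98 163 world min [617. -32.  80.] max [719. 130.  98.] x pct2 [621. 624. 633.] jig x<75: []
98 125 105 world min [624. -27.  98.] max [720. 130. 110.] x pct2 [624. 628. 639.] jig x<75: []
```

The open fingers can only stand 88 mm apart, so I'll turn the gripper diagonally across lane and treadle, turning it further as it advances. First I'll nudge the piece up to just short of the flap with closed fingers, which leaves the treadle within reach for the rest of the stroke.

```bash
cat >> h.py <<'E'
JIG=np.array([501.4,14.3,0.062])
def W(x,y,ztip):
    c,n=np.cos(JIG[2]),np.sin(JIG[2]); return [JIG[0]+x*c-y*n,JIG[1]+x*n+y*c,ztip+22.]
def O(psi):  # closing axis at angle psi (rad) from jig x, tool down
    a=psi+JIG[2]; y=np.array([np.cos(a),np.sin(a),0]); z=np.array([0,0,-1.]); return R.from_matrix(np.c_[np.cross(y,z),y,z]).as_rotvec()
def toj(P):
    c,n=np.cos(JIG[2]),np.sin(JIG[2]);d=np.atleast_2d(P)[:,:2]-JIG[:2];return np.c_[d[:,0]*c+d[:,1]*n,-d[:,0]*n+d[:,1]*c,np.atleast_2d(P)[:,2]-22]
E
python3 - <<'E'
from plant import *
from h import *
reach([350,-150,280],O(0)); close_gripper(20)
reach(W(0,-74,90),O(0)); 
s=state();print(s['time_s'],s['qpos'],s['grip_width'])
movel(W(0,-74,16),velocity=100); f0=state()['force']
h=movel(W(0,-48.5,16),velocity=40,force_limit=10)
s=state();print(h,toj(s['ee_pos']),s['force']-f0)
movel(W(0,-54,16)); movel(W(0,-65,100),velocity=150)
c=read_camera('top');pickle.dump(c,open('top1.pkl','wb'));cv2.imwrite('pics/t1.png',cv2.resize(c['img'][195:250,220:305],None,fx=9,fy=9,interpolation=cv2.INTER_CUBIC)[:,:,::-1])
c=read_camera('scene');pickle.dump(c,open('scene1.pkl','wb'));cv2.imwrite('pics/s1.png',cv2.resize(c['img'][180:285,225:335],None,fx=5,fy=5,interpolation=cv2.INTER_CUBIC)[:,:,::-1])
print(state()['time_s'])
E
```

```text
4.2583 [-1.41170927e-01  4.59468897e-01  1.96697419e+00 -2.05878287e-04
  7.14919995e-01 -2.03005004e-01] 0.4472284611378043
True [[  0.68994102 -49.62423282  16.20632929]] [-0.35012466 -3.66716562  1.1258938 ]
6.8333
```

View pics/s1.png

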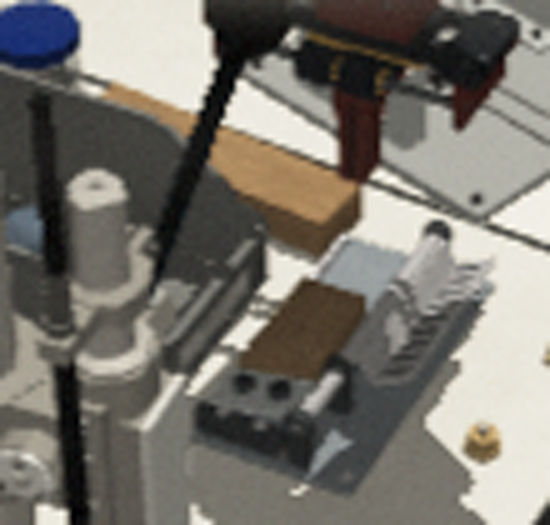

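The scene crop shows the piece's leading end against the flap's near edge at about (245,365), with the gripper clear of it. Next I'll open the fingers, press the treadle diagonally and check.

```bash
cat >> h.py <<'E'
D=np.pi/180
E
python3 - <<'E'
from plant import *
from h import *
gripper_open()
reach(W(-25,-74,70),O(22*D)); f0=state()['force']
movel(W(-25,-74,40),velocity=100)
for z in(28,20,15.5):
    h=movel(W(-25,-74,z),velocity=40,force_limit=20); s=state(); print(z,h,toj(s['ee_pos']).round(1),(s['force']-f0).round(1),s['grip_width'])
for n in('scene','top'):
    c=read_camera(n);pickle.dump(c,open(n+'2.pkl','wb'))
    cr=c['img'][180:285,225:335] if n=='scene' else c['img'][185:260,215:310]
    cv2.imwrite(f'pics/{n}2.png',cv2.resize(cr,None,fx=5.5,fy=5.5,interpolation=cv2.INTER_CUBIC)[:,:,::-1])
print(state()['time_s'])
E
```

```text
28 False [[-23.8 -74.2  28.3]] [2.8 0.2 3.2] 87.92044233689424
20 False [[-25.5 -74.   19.7]] [2.2 0.4 4.2] 87.63364340087867
15.5 False [[-24.6 -74.1  15.6]] [3.  0.9 5.7] 87.582771805236
10.3
```

View pics/scene2.png

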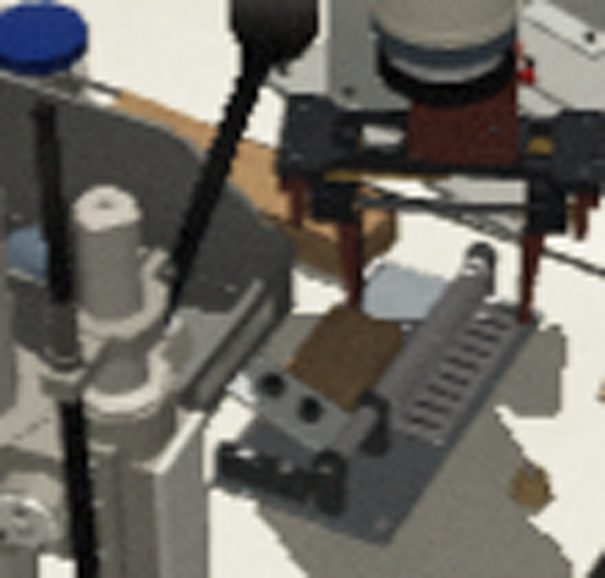

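The treadle is level under the right finger at about (525,315). The flap stands open at about (300,400), and the lane finger is behind the piece at about (352,290). Now I'll push, turning as it goes.

```bash
python3 - <<'E'
from plant import *
from h import *
f0=state()['force']
def go(psi,mx,r,v,fl):
    p=psi*D; h=movel(W(mx,r-57.5*np.sin(p)-12*np.cos(p),15.5),O(p),velocity=v,force_limit=fl)
    s=state();print(psi,r,h,toj(s['ee_pos']).round(1),(s['force']-f0).round(1));return h
for a in((30,-26,-25),(38,-27,-12),(45,-27,-4)):
    if go(*a,40,15): break
else: go(45,-27,7,15,9)
for n in('scene','top'):
    c=read_camera(n);pickle.dump(c,open(n+'3.pkl','wb'))
    cr=c['img'][180:285,225:335] if n=='scene' else c['img'][185:260,215:310]
    cv2.imwrite(f'pics/{n}3.png',cv2.resize(cr,None,fx=5.5,fy=5.5,interpolation=cv2.INTER_CUBIC)[:,:,::-1])
print(state()['time_s'])
E
```

```text
30 -25 False [[-27.  -64.1  15.3]] [-3.5 -2.  -3.4]
38 -12 False [[-27.8 -56.9  15.3]] [-5.7 -1.7 -3.8]
45 -4 False [[-27.4 -53.3  15.4]] [-5.8 -2.3 -2.1]
45 7 True [[-26.6 -47.   15.7]] [-5.1 -3.3 -0.6]
11.9167
```

View pics/scene3.png

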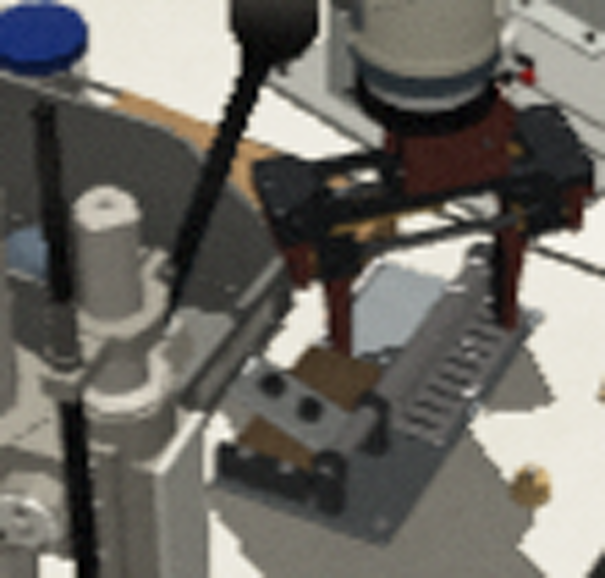

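The piece has passed under the open flap and appears at about (275,440), close to the stop at about (255,465). I'll press a little harder to confirm it is home, then let go of the treadle.

```bash
python3 - <<'E'
from plant import *
from h import *
p=45*D;f0=state()['force']
e=toj(state()['ee_pos'])[0]
h=movel(W(-27,e[1]+6,15.5),velocity=15,force_limit=18)
s=state();print(h,toj(s['ee_pos']).round(1),(s['force']-f0).round(1))
y=toj(s['ee_pos'])[0][1]
movel(W(-27,y-1,15.5),velocity=20)
movel(W(-27,y-2,45),velocity=60); movel(W(-27,y-20,120),velocity=150)
reach([350,-150,280],O(0))
for n in('scene','top'):
    c=read_camera(n);pickle.dump(c,open(n+'4.pkl','wb'))
    cr=c['img'][200:275,240:335] if n=='scene' else c['img'][195:250,220:305]
    cv2.imwrite(f'pics/{n}4.png',cv2.resize(cr,None,fx=8,fy=8,interpolation=cv2.INTER_CUBIC)[:,:,::-1])
print(state()['time_s'])
E
```

```text
True [[-26.7 -46.8  15.9]] [-1.  -4.9 -0.1]
14.7
```

View pics/scene4.png

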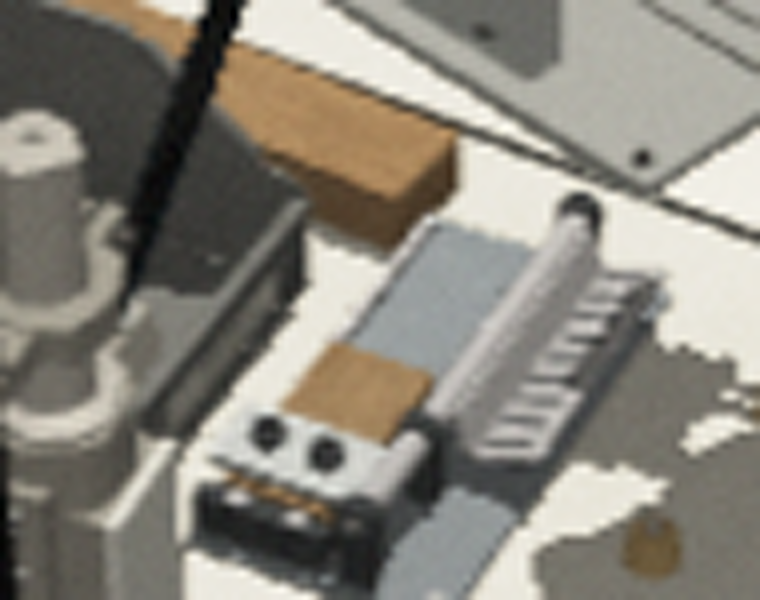

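View pics/top4.png

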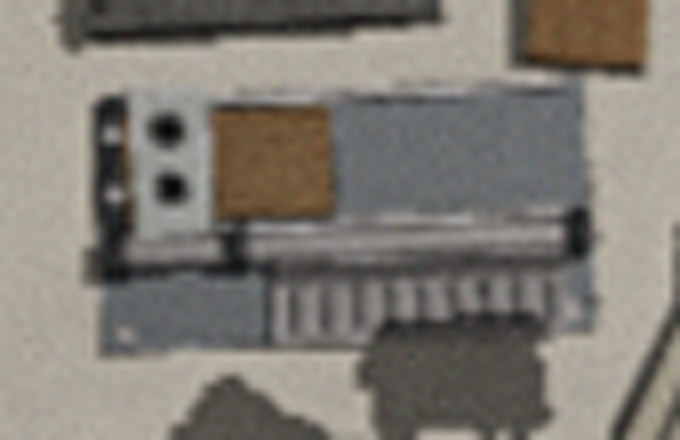

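```bash
python3 - <<'E'
from h import *
t=pickle.load(open('top4.pkl','rb'));s=pickle.load(open('scene4.pkl','rb'))
tu=lambda p:np.array([220,195])+(np.array(p,float)+.5)/8-.5
su=lambda p:np.array([240,200])+(np.array(p,float)+.5)/8-.5
print('rear top',toj(at_z(t,tu([[330,106],[334,216]]),28))[:,:2].round(1).tolist())
print('rear scene',toj(at_z(s,su([[335,342],[435,378]]),28))[:,:2].round(1).tolist())
print('stop front edge z24 near tube',toj(at_z(t,tu([[126,130],[130,195]]),24))[:,:2].round(1).tolist())
E
```

```text
rear top [[21.0, -1.9], [-24.5, -1.7]]
rear scene [[20.0, 0.2], [-22.9, 1.0]]
stop front edge z24 near tube [[15.4, 82.3], [-11.5, 81.6]]
```

```bash
python3 -c "
from plant import *
print(close_job())"
```

```text
the job is handed in; nothing more can be done
None
```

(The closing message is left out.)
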